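Bring the torch round to the front and try its switch

TASK

Without gripping or lifting anything, turn the carousel by pushing at the brass posts on its rim until the black torch stands squarely at the front, the side towards the robot, in line with the brass arrow on the plinth, and let it come to rest there. Then press the orange switch on top of the torch fully down with the fingertips, and let it go. Do not touch the torch before it is at the front, leave the other things on the carousel untouched and standing in their places, and do not disturb the bowl and the mug.

Things in the scene. Friction and masses are not known exactly. Their poses are not given: they have to be found in the camera images.
- hub (a point): top centre of the hub knob (32 mm across) of the carousel, on the vertical turning axis, 62 mm above the sideboard. The carousel is a round light-wood disc 296 mm across on a low dark plinth, upper face 32 mm above the sideboard; dark strips 3 mm thick, 12 mm high divide it into six equal places, with a 12 mm high lip at 120 mm radius
- carousel (a joint): turning angle of the carousel in rad, 0 at the start, growing anticlockwise seen from above; it turns freely many times either way, about 1 to 2 N at the rim moves it, and friction stops it almost at once when it is let go. One loose thing stands in each of its six places, about 82 mm from the axis
- front_arrow (a point): middle of the brass arrow on the tongue of the fixed plinth, 179 mm from the carousel's axis, 13 mm above the sideboard; the arrow points at the axis and marks the front. The plinth does not turn
- front_place (a point): fixed point on the line from arrow to axis, 82 mm from the axis, at the height of the disc's upper face (32 mm): the middle of the front place, where the centre of the torch should come (in plan)
- torch_mid (a point): matte black torch standing on its wide head: 48 mm across at the head, 33 mm along the body, 80 mm tall without the switch, loose, about 170 g; this point is on its axis, 40 mm above its foot
- switch_top (a point): top centre of the round orange push switch at the upper end (tail) of the torch, 20 mm across, standing 8 mm proud; at rest 120 mm above the sideboard
- torch_switch (a joint): travel of the orange switch in m: 0 out, 0.005 fully pressed (downwards); it springs back; about 1 N starts it and 4.5 N presses it home
- battery_mid (a point): spent lantern battery block, blue, 62 x 22 x 67 mm, standing upright; its centre
- jar_mid (a point): white ceramic jar with bamboo screw lid, 66 mm across, 78 mm tall; its centre
- bulb_mid (a point): opaque white G9 capsule bulb standing in a round blue ceramic holder 44 mm across, 63 mm tall together; a point 30 mm above its foot
- tin_mid (a point): green tin with steel lid, 57 mm across, 56 mm tall; its centre
- tape_mid (a point): roll of red tape lying flat, 60 mm across, 19 mm high; its centre
- bowl: blue ceramic bowl 130 mm across, 50 mm high on the sideboard; origin under its centre
- mug: terracotta mug 80 mm across, 90 mm high on the sideboard; origin under its centre
- post0 (a point): top centre of brass push post 0 of six equal ones, 60 degrees apart, numbered anticlockwise, upright on the carousel's rim at 138 mm from the axis: 14 mm thick, 60 mm tall, top 92 mm above the sideboard; fixed to the disc. Posts stand in line with the dividing strips
- post1 (a point): top centre of brass push post 1 of six equal ones, 60 degrees apart, numbered anticlockwise, upright on the carousel's rim at 138 mm from the axis: 14 mm thick, 60 mm tall, top 92 mm above the sideboard; fixed to the disc. Posts stand in line with the dividing strips
- post2 (a point): top centre of brass push post 2 of six equal ones, 60 degrees apart, numbered anticlockwise, upright on the carousel's rim at 138 mm from the axis: 14 mm thick, 60 mm tall, top 92 mm above the sideboard; fixed to the disc. Posts stand in line with the dividing strips
- post3 (a point): top centre of brass push post 3 of six equal ones, 60 degrees apart, numbered anticlockwise, upright on the carousel's rim at 138 mm from the axis: 14 mm thick, 60 mm tall, top 92 mm above the sideboard; fixed to the disc. Posts stand in line with the dividing strips
- post4 (a point): top centre of brass push post 4 of six equal ones, 60 degrees apart, numbered anticlockwise, upright on the carousel's rim at 138 mm from the axis: 14 mm thick, 60 mm tall, top 92 mm above the sideboard; fixed to the disc. Posts stand in line with the dividing strips
- post5 (a point): top centre of brass push post 5 of six equal ones, 60 degrees apart, numbered anticlockwise, upright on the carousel's rim at 138 mm from the axis: 14 mm thick, 60 mm tall, top 92 mm above the sideboard; fixed to the disc. Posts stand in line with the dividing strips
There are look-alikes about, which are no part of the job. Leave any turquoise look-alike of the part that bears bulb_mid alone. What is shaped like the part that bears battery_mid but white is not meant.

How it is judged:
By the outcome, as a careful person would: the job done as asked, in the order asked, and still so for the second after the job is handed in, with the robot touching nothing.
It also fails if it takes over 58 s, if anything falls off the work surface, if the arm or the gripper's body presses on something with over 40 N, if the wrist force passes 120 N, or if a joint passes its speed limit or range.

ROBOT

A 6-joint arm with a two-finger parallel gripper is mounted at the origin on the work surface. World frame = base frame: x ahead of the robot, y to its left, z up, the work surface at z = 0. Lengths are in m, angles in rad, forces in N, time in s.
With the tool pointing down it reaches from about 0.3 to 0.825 m from the base axis. Payload 5.4 kg.
Tool frame: the origin (TCP) lies between the finger pads; the fingertips stand robot.finger_overhang ahead of it and the grasp point (between the pads) lies 3 mm ahead of it (robot.finger_overhang is the distance from the TCP to the fingertips, in m); z points along the fingers, x is the direction in which the jaws open and shut, and the axes are right-handed (so a half turn about z gives the same grasp; the last joint's range is limited). The gripper opens to 92 mm and grips with 3 to 60 N. Pads are 20 mm wide; open, the fingers measure 128 mm over their backs; the gripper's body (75 mm by 189 mm) begins 69 mm behind the grasp point.
Start: joints at [1.024, 0.158, 1.597, -0, 1.386, -0.21], TCP at [0.19, 0.543, 0.201] pointing down, gripper open.
Joint ranges: [-2.91, 2.91], [-0.94, 2.29], [0.18, 2.7], [-1.29, 4.43], [0.17, 2.64], [-3, 3]. Speed limits (rad/s): [2.57, 2.57, 3.14, 3.14, 3.14, 3.14].

INTERFACE

Orientations are given as a unit quaternion [x, y, z, w].
In Python, from cell import robot gives the robot as it stands. The module is installed in compiled form; this text tells all that it offers.
- The arm moves only by the tool play_rows, never from a script. Its argument "steps" is a list that holds one entry, the list of rows, each a list of 7 numbers: the turn, a rotation vector about the tool's x, y, z in rad, then the shift along the tool's x, y, z in mm, then the opening, from 0 (shut) to 1 (fully open). A call has 1 to 5 rows; each row is the pose to reach, as a shift and turn from the pose measured when the call began, along the tool's axes at that moment; what a row does not reach only later rows make up. A row lasts 1/12 s, in which the tool goes at most 41.7 mm and 7.16 degrees, less where a joint would pass 70% of its speed; a pose out of reach is approached as far as the arm can. A call with a gripper value outside its range is refused whole. The fingers move at their own pace and stop on an object; "newtons" is the grip in N (left out, the last holds). Time passes only in rows, so rows that repeat a pose let the fingers close. It gives the time, the measured TCP pose, the force and the opening at its end, in the units of the state.
- robot.get_obs(): the state, without advancing time (a new reading comes with each control period).
- robot.camera(name): name is "side" or "top"; returns a dict with "image" (420x560x3 uint8, red, green, blue), "intrinsics" (3x3 intrinsics, pixels), "distortion" ([k1, k2, p1, p2, k3] as OpenCV has them; the pictures are not rectified), "R" (3x3) and "t" (3): a world point X has camera coordinates R X + t. Camera axes: x right, y down, z forward; pixel columns grow to the right and rows downward; lengths in m; the calibration is good to about 2 mm. A picture is of the moment at which its call begins. There is no depth.
- robot.finish_job(): hands the job in, once; it reports no verdict.
Trained networks look in a picture, given as the dict that the camera call returned (one of the last four; its "shot" number tells which), for a name from the list of things; names that differ only in an ending like _2 or _b are one class to them, and where a whole thing is asked for, a point or a joint stands for the part that bears it (a point fixed in the world has none). Each returns a list of dicts, best first, with "p" (0 to 1); they miss things now and then, are a little off and sometimes report something else, mostly with a low value. They report only what shows in the picture. A call takes as long as a camera call. They do not tell look-alikes from the thing itself.
- robot.search_frame(picture, thing): "location" ([x, y, z] in m, in world coordinates, good to about 4 mm: the middle of the surface that is visible of it).
- robot.cut_out(picture, thing): "region" (420x560 bool, what is visible of it).
- robot.spot_point(picture, thing): "location" ([x, y, z] in m, in world coordinates, good to about 4 mm: a listed point, or the origin of a listed thing).
The state is a dict: "clock": time; "joint_pos": joint angles; "qd": joint speeds; "joint_torque": joint torques, N m; "eef_pos": TCP position; "tcp_rot": TCP orientation; "force": force on the tool from outside, world axes, zero at the start; "ft_torque": the same for the moment, N m; "grip_width": opening from 0.0 (shut) to 1.0 (fully open).
Only numpy, scipy, OpenCV 4.12 (cv2) and the standard library are available. Lean on these libraries where they do the work, as an engineer would, in place of code of your own. Each camera call takes 0.05 s, during which the arm holds its last target.

## Working session

There is one attempt and no reset: what is moved stays moved. The work goes in short steps, Python scripts to look and compute and a tool call to move; the robot and the scene stay as the last step left them, time stands still between calls to the robot, and variables do not carry over. Pictures are saved under pics/ and viewed, and the job is handed in when it is done.

Besides the shell and the picture viewer there is one more tool, called in YAML: its name, and indented under it one key for each argument. play_rows: Moves the arm, as the interface text tells. Its arguments: {"type":"object","properties":{"steps":{"type":"array"},"newtons":{"type":"number"}},"required":["steps"]}

```bash
mkdir -p pics; ls
python3 - <<'E'
from cell import robot
import cv2
o=robot.get_obs()
for k,v in o.items(): print(k,v)
print(robot.finger_overhang)
for n in ("top","side"):
    c=robot.camera(n)
    cv2.imwrite(f"pics/{n}0.png",c["image"][:,:,::-1])
    print(n,c["intrinsics"],c["distortion"],c["R"],c["t"])
    for th in ["hub","front_arrow","front_place","torch_mid","switch_top","battery_mid","jar_mid","bulb_mid","tin_mid","tape_mid","bowl","mug"]+["post%d"%i for i in range(6)]:
        r=robot.spot_point(c,th)
        print(th,[(round(q["p"],2),[round(float(x),3) for x in q["location"]]) for q in r[:3]])
print(robot.get_obs()["clock"])
E
```

```text
pics
clock 0.0
joint_pos [ 1.02393465e+00  1.59055097e-01  1.59820154e+00 -1.29561175e-05
  1.38619664e+00 -2.10112469e-01]
qd [ 0.00114472 -0.00143645  0.00134527 -0.00053357  0.00074539  0.00070221]
joint_torque [-1.32194427e-04 -3.85569620e+01 -3.22108269e+01  7.01869000e-02
  3.78841453e-02 -1.58623507e-04]
eef_pos [0.18968184 0.5421337  0.20003092]
tcp_rot [ 8.15603221e-01  5.78610853e-01 -8.51827511e-04  3.74039714e-04]
force [ 0.47912622 -0.05087683  0.15463011]
ft_torque [-0.02018639  0.01262729  0.0100498 ]
grip_width 1.0027823164913579
0.022
top [[436.75481731   0.         284.57616576]
 [  0.         436.75481731 209.63192805]
 [  0.           0.           1.        ]] [0.02049345 0.         0.         0.         0.        ] [[-0.01481724 -0.9998032   0.01319164]
 [-0.9967864   0.01373125 -0.07891972]
 [ 0.07872305 -0.01431862 -0.99679369]] [0.0113316  0.53862998 1.18086048]
hub [(0.6, [0.549, 0.094, 0.065]), (0.25, [0.489, 0.036, 0.074])]
front_arrow [(0.95, [0.369, 0.116, 0.014])]
front_place []
torch_mid [(0.56, [0.628, 0.074, 0.071])]
switch_top [(0.62, [0.63, 0.075, 0
[... 1927 characters left out ...]
1])]
bowl [(0.86, [0.488, 0.454, 0.001]), (0.47, [0.37, 0.112, 0.014])]
mug [(0.69, [0.504, -0.434, 0.003])]
post0 [(0.78, [0.678, 0.138, 0.09]), (0.77, [0.451, 0.198, 0.093]), (0.76, [0.581, 0.234, 0.09])]
post1 [(0.78, [0.678, 0.138, 0.09]), (0.77, [0.451, 0.198, 0.093]), (0.76, [0.581, 0.234, 0.09])]
post2 [(0.78, [0.678, 0.138, 0.09]), (0.77, [0.451, 0.198, 0.093]), (0.76, [0.581, 0.234, 0.09])]
post3 [(0.78, [0.678, 0.138, 0.09]), (0.77, [0.451, 0.198, 0.093]), (0.76, [0.581, 0.234, 0.09])]
post4 [(0.78, [0.678, 0.138, 0.09]), (0.77, [0.451, 0.198, 0.093]), (0.76, [0.581, 0.234, 0.09])]
post5 [(0.78, [0.678, 0.138, 0.09]), (0.77, [0.451, 0.198, 0.093]), (0.76, [0.581, 0.234, 0.09])]
1.9
```

View pictures.

View pics/top0.png

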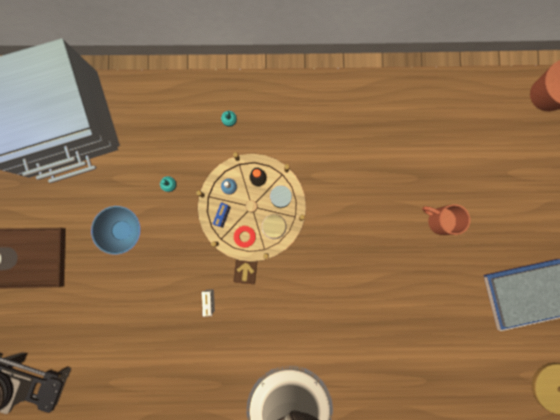

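View pics/side0.png

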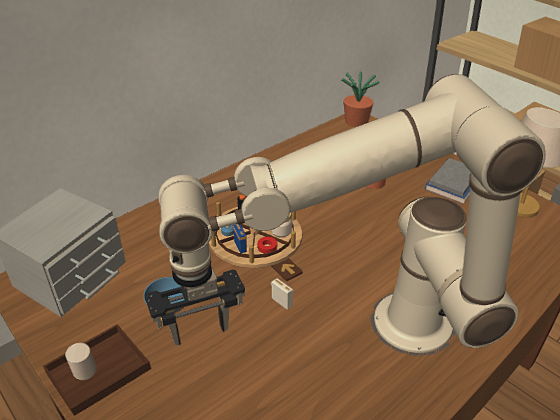

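```bash
cat > h.py <<'E'
import numpy as np
from scipy.spatial.transform import Rotation as Rn
from scipy.optimize import least_squares
from cell import robot
C=np.array([0.549,0.096])
def rel(pos,theta,o=None):
    o=o or robot.get_obs()
    R0=Rn.from_quat(o["tcp_rot"])
    t=np.radians(theta)
    Rt=Rn.from_matrix(np.array([[np.cos(t),np.sin(t),0],[np.sin(t),-np.cos(t),0],[0,0,-1]]))
    d=R0.inv().apply(np.array(pos)-o["eef_pos"])*1000
    r=(R0.inv()*Rt).as_rotvec()
    return np.round(r,3),np.round(d,1)
def on(phi,R,z): 
    p=np.radians(phi); return [C[0]+R*np.cos(p),C[1]+R*np.sin(p),z]
def st():
    o=robot.get_obs(); x=Rn.from_quat(o["tcp_rot"]).as_matrix()[:,0]
    e=o["eef_pos"]; d=e[:2]-C
    print("t",o["clock"],"pos",e.round(4),"theta",np.degrees(np.arctan2(x[1],x[0])).round(1),"phi",np.degrees(np.arctan2(d[1],d[0])).round(1),"R",np.hypot(*d).round(4),"F",o["force"].round(2),"w",round(o["grip_width"],3),"q6",o["joint_pos"][5].round(2))
E
python3 - <<'E'
from h import *
# fit centre + phase + arrow from measured posts
P=np.array([[.648,-.002],[.587,.229],[.449,.194],[.678,.138],[.451,.198],[.581,.234]])
k=np.array([5,1,2,0,2,1])
H=np.array([[.549,.094],[.551,.098]])
f=lambda p: np.concatenate([(p[:2]+.138*np.c_[np.cos(p[2]+k*np.pi/3),np.sin(p[2]+k*np.pi/3)]-P).ravel(),(p[:2]-H).ravel()])
s=least_squares(f,[.549,.096,.27]); print(s.x,np.degrees(s.x[2]),(s.fun*1000).round(1))
c=s.x[:2]; a=np.array([.370,.114])-c; print(np.hypot(*a),np.degrees(np.arctan2(a[1],a[0])))
st(); p=on(31.5,.138,.18); print(p,rel(p,121.5))
E
```

```text
[0.54877572 0.09777779 0.27018433] 15.480422018264898 [-0.8  3.  -3.6  2.4  1.4  0.5  3.8 -3.4 -0.6 -3.5  2.4 -2.6 -0.2  3.8
 -2.2 -0.2]
0.17951021324304675 174.8151477439451
t 1.9 pos [0.19   0.5427 0.201 ] theta 70.7 phi 128.8 R 0.5731 F [ 0.66 -0.64  0.08] w 0.999 q6 -0.21
[np.float64(0.6666643426808647), np.float64(0.16810480193080096), 0.18] (array([-0.   ,  0.   , -0.887]), array([-196. ,  573.7,   21. ]))
```

play_rows:
  steps:
    - [[0, 0, -0.887, -196, 574, 0, 0], [0, 0, -0.887, -196, 574, 0, 0], [0, 0, -0.887, -196, 574, 0, 0], [0, 0, -0.887, -196, 574, 0, 0], [0, 0, -0.887, -196, 574, 0, 0]]
  newtons: 20

```text
clock: 2.32
eef_pos: [0.3406, 0.4249, 0.2012]
tcp_rot: [0.618, 0.786, 0.0, 0.0]
force: [1.1, 0.5, -0.6]
grip_width: 0.66
```

```bash
python3 -c "
from h import *
st(); print(rel(on(31.5,.138,.18),121.5))"
```

```text
t 2.3167 pos [0.3406 0.4249 0.2012] theta 103.6 phi 122.4 R 0.3893 F [ 1.13  0.54 -0.61] w 0.66 q6 -1.14
(array([ 0.   , -0.   , -0.312]), array([-326.3,  256.5,   21.2]))
```

play_rows:
  steps:
    - [[0, 0, -0.312, -326, 256, 0, 0], [0, 0, -0.312, -326, 256, 0, 0], [0, 0, -0.312, -326, 256, 0, 0], [0, 0, -0.312, -326, 256, 0, 0], [0, 0, -0.312, -326, 256, 0, 0]]

```text
clock: 2.73
eef_pos: [0.4991, 0.2998, 0.2013]
tcp_rot: [0.489, 0.873, 0.0, 0.0]
force: [0.8, 0.6, 0.5]
grip_width: 0.297
```

```bash
python3 -c "
from h import *
st(); print(rel(on(31.5,.138,.18),121.5))"
```

```text
t 2.7333 pos [0.4991 0.2998 0.2013] theta 121.5 phi 103.7 R 0.2098 F [0.83 0.62 0.48] w 0.297 q6 -1.79
(array([ 0.001, -0.   ,  0.   ]), array([-199.8,   74. ,   21.4]))
```

play_rows:
  steps:
    - [[0, 0, 0, -200, 74, 0, 0], [0, 0, 0, -200, 74, 0, 0], [0, 0, 0, -200, 74, 0, 0], [0, 0, 0, -200, 74, 0, 0], [0, 0, 0, -200, 74, 0, 0]]

```text
clock: 3.15
eef_pos: [0.6627, 0.1707, 0.2013]
tcp_rot: [0.489, 0.872, 0.0, 0.0]
force: [0.5, 0.5, 0.8]
grip_width: 0.008
```

play_rows:
  steps:
    - [[0, 0, 0, 0, 0, 0, 0], [0, 0, 0, 0, 0, 0, 0]]

```text
clock: 3.32
eef_pos: [0.6637, 0.1687, 0.2002]
tcp_rot: [0.49, 0.872, 0.0, -0.0]
force: [0.0, 0.8, 1.3]
grip_width: 0.004
```

Run:
```python
from h import *
import cv2
st(); print(rel(on(31.5,.138,.085),121.5))
for n in ("top","side"):
    c=robot.camera(n); im=c["image"][:,:,::-1]
    cv2.imwrite(f"pics/{n}1.png",cv2.resize(im[110:290,150:350] if n=="top" else im[120:300,150:350],None,fx=3,fy=3,interpolation=cv2.INTER_CUBIC))
```

```text
t 3.3167 pos [0.6637 0.1687 0.2002] theta 121.3 phi 32.3 R 0.1358 F [0.05 0.78 1.26] w 0.004 q6 -2.04
(array([-0.   , -0.001, -0.003]), array([ -2.1,   2.2, 115.2]))
```

View pics/top1.png

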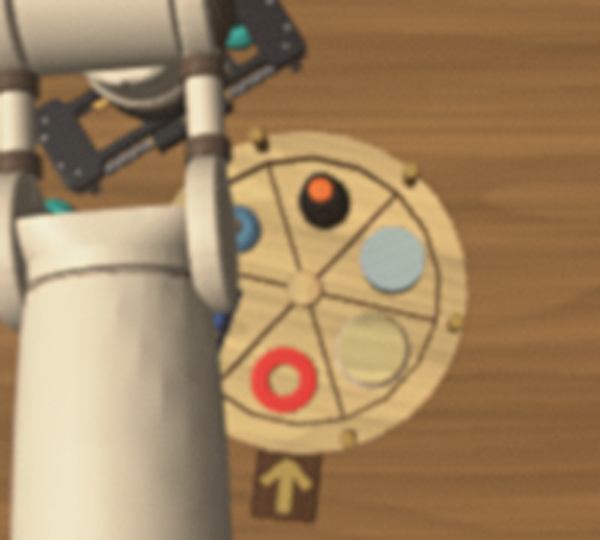

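View pics/side1.png

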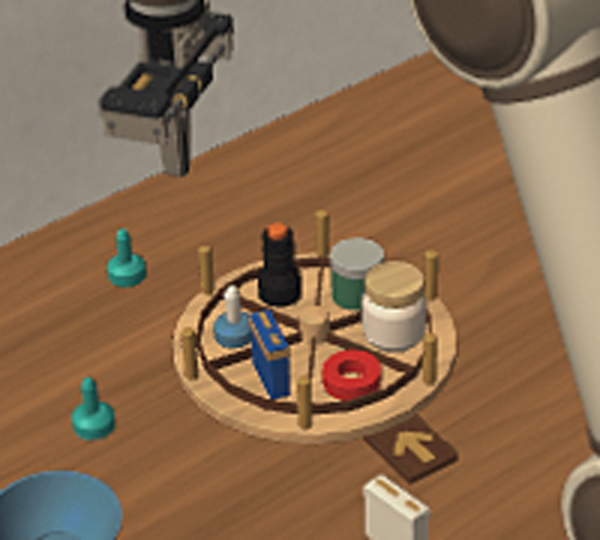

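play_rows:
  steps:
    - [[0, 0, 0, -2, 2, 40, 0], [0, 0, 0, -2, 2, 80, 0], [0, 0, 0, -2, 2, 110, 0], [0, 0, 0, -2, 2, 118, 0], [0, 0, 0, -2, 2, 118, 0]]

```text
clock: 3.83
eef_pos: [0.6616, 0.172, 0.0803]
tcp_rot: [0.488, 0.873, -0.001, -0.003]
force: [-0.1, -0.5, 0.2]
grip_width: 0.003
```

Run:
```python
from h import *
st()
o=robot.get_obs()
for d in (4,8,12,16,20): print(rel(on(31.5-d,.138,.082),121.5-d,o))
```

```text
t 3.8333 pos [0.6616 0.172  0.0803] theta 121.6 phi 34.0 R 0.1358 F [-0.11 -0.54  0.16] w 0.003 q6 -2.05
(array([-0.005, -0.004,  0.072]), array([-15.6,   1.9,  -1.8]))
(array([-0.005, -0.004,  0.142]), array([-25.2,   0.9,  -1.8]))
(array([-0.005, -0.003,  0.211]), array([-34.6,  -0.8,  -1.9]))
(array([-0.005, -0.003,  0.281]), array([-44. ,  -3.1,  -1.9]))
(array([-0.006, -0.003,  0.351]), array([-53.1,  -6.1,  -1.9]))
```

play_rows:
  steps:
    - [[0, 0, 0.055, -11, 2, -2, 0], [0, 0, 0.09, -18, 2, -2, 0], [0, 0, 0.12, -22, 1, -2, 0], [0, 0, 0.16, -28, 0, -2, 0], [0, 0, 0.21, -35, -1, -2, 0]]

```text
clock: 4.25
eef_pos: [0.6804, 0.1423, 0.0853]
tcp_rot: [0.577, 0.817, -0.0, -0.001]
force: [0.1, -0.3, -0.0]
grip_width: 0.003
```

Run:
```python
from h import *
st()
o=robot.get_obs()
for d in (4,8,12,16,20): print(rel(on(19.5-d,.138,.082),109.5-d,o))
```

```text
t 4.25 pos [0.6804 0.1423 0.0853] theta 109.5 phi 19.4 R 0.1393 F [ 0.14 -0.32 -0.02] w 0.003 q6 -1.88
(array([-0.002, -0.002,  0.07 ]), array([-9.4, -1.6,  3.3]))
(array([-0.002, -0.002,  0.14 ]), array([-19. ,  -2.7,   3.2]))
(array([-0.002, -0.002,  0.21 ]), array([-28.5,  -4.3,   3.2]))
(array([-0.002, -0.002,  0.279]), array([-37.9,  -6.7,   3.2]))
(array([-0.002, -0.002,  0.349]), array([-47. ,  -9.6,   3.2]))
```

Run:
```python
from h import *
import cv2
for n in ("side",):
    c=robot.camera(n); im=c["image"][:,:,::-1]
    cv2.imwrite(f"pics/{n}2.png",cv2.resize(im[120:300,150:350],None,fx=3,fy=3,interpolation=cv2.INTER_CUBIC))
st()
```

```text
t 4.3 pos [0.681  0.1408 0.0853] theta 109.3 phi 18.7 R 0.1394 F [ 0.51 -1.12  0.79] w 0.006 q6 -1.88
```

View pics/side2.png

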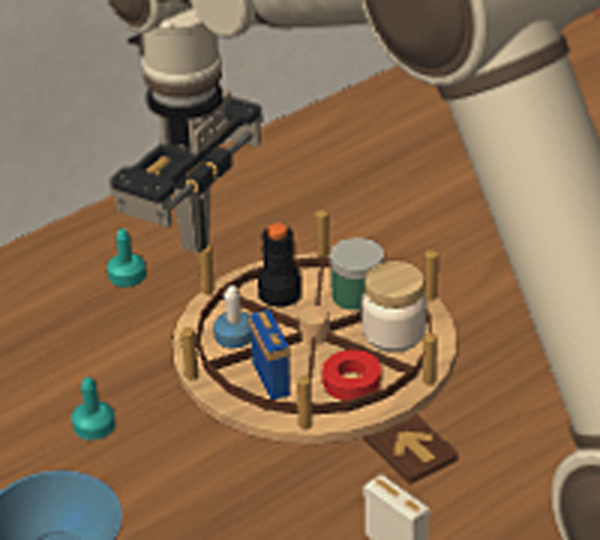

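Run:
```python
from h import *
import cv2
c=robot.camera("side")
R=np.array(c["R"]);t=np.array(c["t"]);print("cam",-R.T@t)
P=np.array([[.681,.141,.0633],[.682,.1335,.092],[.682,.1335,.032],[.549,.097,.062],[.630,.076,.12]]+[on(15.5+60*k,.138,.092) for k in range(6)])
q,_=cv2.projectPoints(P,cv2.Rodrigues(R)[0],t,np.array(c["intrinsics"]),np.array(c["distortion"]))
print(((q[:,0]-[150,120])*3).round(0).tolist())
m=robot.spot_point(c,"post0"); print([(round(a["p"],2),a["location"].round(3) if hasattr(a["location"],"round") else a["location"]) for a in m])
```

```text
cam [-0.46622131  0.92315726  1.10261439]
[[199.0, 271.0], [203.0, 246.0], [206.0, 291.0], [311.0, 312.0], [275.0, 224.0], [203.0, 246.0], [185.0, 328.0], [300.0, 377.0], [428.0, 335.0], [430.0, 251.0], [321.0, 211.0]]
[(0.96, [0.4135, 0.0547, 0.0897]), (0.94, [0.582, 0.2325, 0.0894]), (0.89, [0.4485, 0.1929, 0.0908]), (0.7, [0.5121, -0.0388, 0.0904])]
```

Run:
```python
from h import *
import cv2
c=robot.camera("side"); im=c["image"][:,:,::-1]
cv2.imwrite("pics/side3.png",cv2.resize(im[160:240,170:270],None,fx=7,fy=7,interpolation=cv2.INTER_CUBIC))
R=np.array(c["R"]);t=np.array(c["t"])
K=np.array(c["intrinsics"]);D=np.array(c["distortion"])
P=np.array([[.6637,.1687,.2002-.022],[.6637,.1687,.2002]])
pr=lambda P:cv2.projectPoints(np.array(P,float),cv2.Rodrigues(R)[0],t,K,D)[0][:,0]
print(((pr(P)-[150,120])*3).round(0).tolist())
st(); o=robot.get_obs(); e=o["eef_pos"]; Rt=Rn.from_quat(o["tcp_rot"]).as_matrix()
for zz in (0,.022):
  for sx in (-.018,.018):
    for sy in (-.01,.01): print(zz,sx,sy,((pr([e+Rt@[sx,sy,zz]])-[170,160])*7).round(0).tolist())
```

```text
[[180.0, 198.0], [179.0, 180.0]]
t 4.45 pos [0.6798 0.1421 0.084 ] theta 109.7 phi 19.4 R 0.1387 F [-0.83 -0.45  0.11] w 0.008 q6 -1.88
0 -0.018 -0.01 [[362.0, 303.0]]
0 -0.018 0.01 [[325.0, 291.0]]
0 0.018 -0.01 [[318.0, 345.0]]
0 0.018 0.01 [[281.0, 332.0]]
0.022 -0.018 -0.01 [[365.0, 342.0]]
0.022 -0.018 0.01 [[328.0, 329.0]]
0.022 0.018 -0.01 [[321.0, 384.0]]
0.022 0.018 0.01 [[285.0, 371.0]]
```

View pics/side3.png

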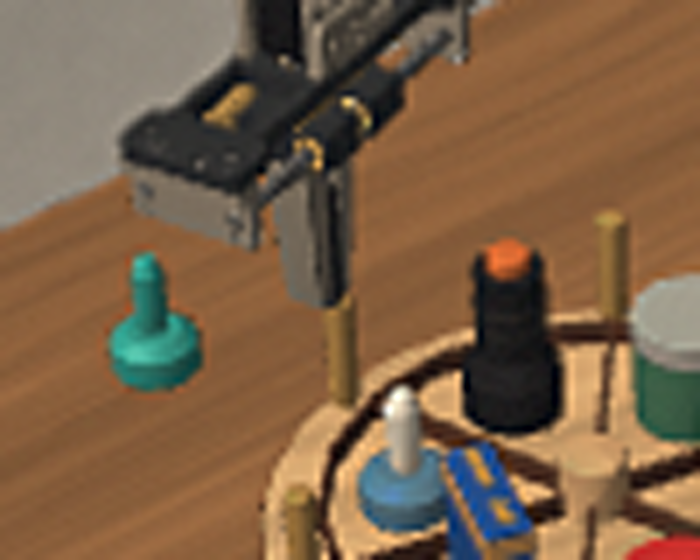

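Run:
```python
from h import *
o=robot.get_obs()
print(rel(on(34,.138,.084),124,o)); print(rel(on(34,.138,.062),124,o))
```

```text
(array([-0.003, -0.003, -0.25 ]), array([34.7, -5. ,  0.1]))
(array([-0.003, -0.003, -0.25 ]), array([34.7, -5. , 22.1]))
```

play_rows:
  steps:
    - [[0, 0, -0.1, 15, -1, 0, 0], [0, 0, -0.2, 30, -4, 0, 0], [0, 0, -0.25, 35, -5, 0, 0], [0, 0, -0.25, 35, -5, 12, 0], [0, 0, -0.25, 35, -5, 22, 0]]

```text
clock: 4.87
eef_pos: [0.6637, 0.1741, 0.0623]
tcp_rot: [0.47, 0.883, 0.0, -0.001]
force: [0.1, 1.4, -0.8]
grip_width: 0.005
```

Run:
```python
from h import *
import cv2
st()
c=robot.camera("side"); im=c["image"][:,:,::-1]
cv2.imwrite("pics/side4.png",cv2.resize(im[160:240,170:270],None,fx=7,fy=7,interpolation=cv2.INTER_CUBIC))
R=np.array(c["R"]);t=np.array(c["t"])
K=np.array(c["intrinsics"]);D=np.array(c["distortion"])
pr=lambda P:cv2.projectPoints(np.array(P,float),cv2.Rodrigues(R)[0],t,K,D)[0][:,0]
st(); o=robot.get_obs(); e=o["eef_pos"]; Rt=Rn.from_quat(o["tcp_rot"]).as_matrix()
for zz in (0,.022):
    print(zz,((pr([e+Rt@[0,0,zz]])-[170,160])*7).round(0).tolist())
```

```text
t 4.8667 pos [0.6637 0.1741 0.0623] theta 124.0 phi 34.3 R 0.1388 F [ 0.15  1.37 -0.77] w 0.005 q6 -2.08
t 4.9167 pos [0.6616 0.1734 0.0587] theta 123.9 phi 34.5 R 0.1366 F [-0.47  0.15 -1.48] w 0.004 q6 -2.08
0 [[294.0, 409.0]]
0.022 [[298.0, 447.0]]
```

View pics/side4.png

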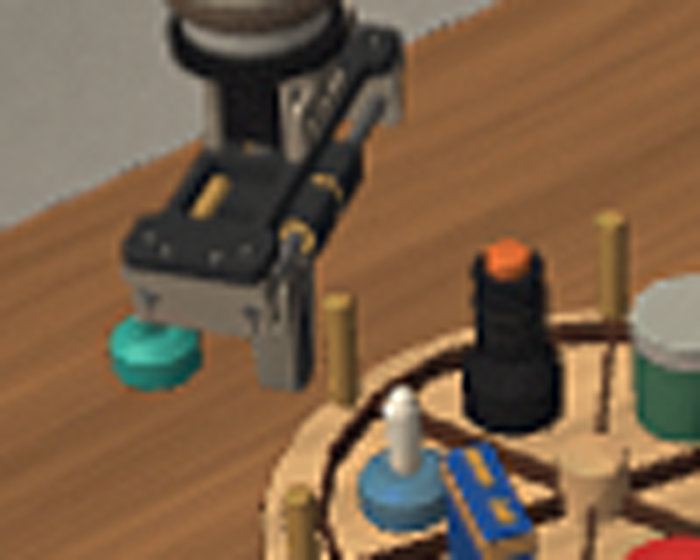

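Run:
```python
from h import *
import cv2
c=robot.camera("top"); im=c["image"][:,:,::-1]
x0,y0=170,90
cv2.imwrite("pics/top5.png",cv2.resize(im[y0:y0+150,x0:x0+150],None,fx=4,fy=4,interpolation=cv2.INTER_CUBIC))
R=np.array(c["R"]);t=np.array(c["t"])
K=np.array(c["intrinsics"]);D=np.array(c["distortion"])
pr=lambda P:cv2.projectPoints(np.array(P,float),cv2.Rodrigues(R)[0],t,K,D)[0][:,0]
o=robot.get_obs(); e=o["eef_pos"]; Rt=Rn.from_quat(o["tcp_rot"]).as_matrix()
print(o["joint_pos"])
for zz in (-.066,-.1):
  for a in ([0,0],[-.0945,-.0375],[-.0945,.0375],[.0945,.0375],[.0945,-.0375]):
    print(zz,a,((pr([e+Rt@[*a,zz]])-[x0,y0])*4).round(0).tolist())
```

```text
[ 7.90482876e-02  5.67495572e-01  1.36568755e+00  1.40813748e-03
  1.21704996e+00 -2.08437875e+00]
-0.066 [0, 0] [[190.0, 275.0]]
-0.066 [-0.0945, -0.0375] [[347.0, 240.0]]
-0.066 [-0.0945, 0.0375] [[280.0, 144.0]]
-0.066 [0.0945, 0.0375] [[32.0, 311.0]]
-0.066 [0.0945, -0.0375] [[98.0, 408.0]]
-0.1 [0, 0] [[182.0, 264.0]]
-0.1 [-0.0945, -0.0375] [[344.0, 228.0]]
-0.1 [-0.0945, 0.0375] [[275.0, 129.0]]
-0.1 [0.0945, 0.0375] [[19.0, 301.0]]
-0.1 [0.0945, -0.0375] [[87.0, 401.0]]
```

View pics/top5.png

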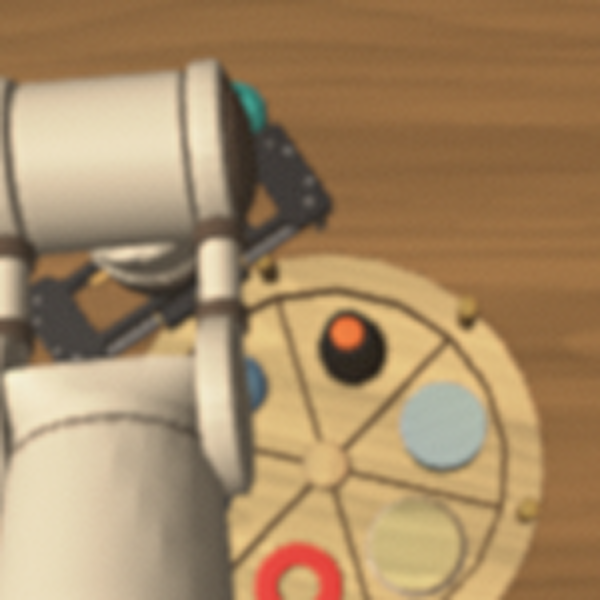

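Run:
```python
from h import *
import cv2
c=robot.camera("side")
R=np.array(c["R"]);t=np.array(c["t"])
K=np.array(c["intrinsics"]);D=np.array(c["distortion"])
pr=lambda P:cv2.projectPoints(np.array(P,float),cv2.Rodrigues(R)[0],t,K,D)[0][:,0]
st(); o=robot.get_obs(); e=o["eef_pos"]; Rt=Rn.from_quat(o["tcp_rot"]).as_matrix()
for H in ([0,0,0],[0,0,.026],[.01,0,.018]):
    print(H,[((pr([e+H+Rt@[a,b,.022]])-[170,160])*7).round(0).tolist()[0] for a in (-.018,.018) for b in (-.01,.01)])
    print([((pr([e+H+Rt@[a,b,-.066]])-[170,160])*7).round(0).tolist()[0] for a in (-.0945,.0945) for b in (-.0375,.0375)])
```

```text
t 5.0167 pos [0.662 0.173 0.06 ] theta 123.9 phi 34.3 R 0.1367 F [0.81 0.07 0.49] w 0.004 q6 -2.08
[0, 0, 0] [[332.0, 424.0], [290.0, 417.0], [305.0, 472.0], [263.0, 465.0]]
[[430.0, 180.0], [275.0, 158.0], [292.0, 427.0], [125.0, 401.0]]
[0, 0, 0.026] [[328.0, 378.0], [286.0, 372.0], [301.0, 426.0], [259.0, 419.0]]
[[428.0, 132.0], [271.0, 111.0], [288.0, 378.0], [119.0, 352.0]]
[0.01, 0, 0.018] [[316.0, 382.0], [274.0, 376.0], [289.0, 430.0], [247.0, 423.0]]
[[415.0, 138.0], [260.0, 117.0], [275.0, 382.0], [107.0, 356.0]]
```

play_rows:
  steps:
    - [[0, 0, 0.04, -8, 1, 0, 0], [0, 0, 0.08, -14, 1, 0, 0], [0, 0, 0.11, -19, 1, 0, 0], [0, 0, 0.14, -23, 0, 0, 0], [0, 0, 0.16, -26, 0, 0, 0]]

```text
clock: 5.43
eef_pos: [0.6766, 0.151, 0.0599]
tcp_rot: [0.54, 0.841, -0.002, -0.004]
force: [-0.8, 0.8, 0.1]
grip_width: 0.004
```

Run:
```python
from h import *
import cv2
st()
c=robot.camera("side"); im=c["image"][:,:,::-1]
cv2.imwrite("pics/side6.png",cv2.resize(im[160:240,170:270],None,fx=7,fy=7,interpolation=cv2.INTER_CUBIC))
st()
```

```text
t 5.4333 pos [0.6766 0.151  0.0599] theta 114.6 phi 23.3 R 0.139 F [-0.84  0.84  0.09] w 0.004 q6 -1.96
t 5.4833 pos [0.6768 0.1506 0.0599] theta 114.6 phi 23.1 R 0.139 F [ 0.27 -0.13 -0.14] w 0.005 q6 -1.96
```

View pics/side6.png

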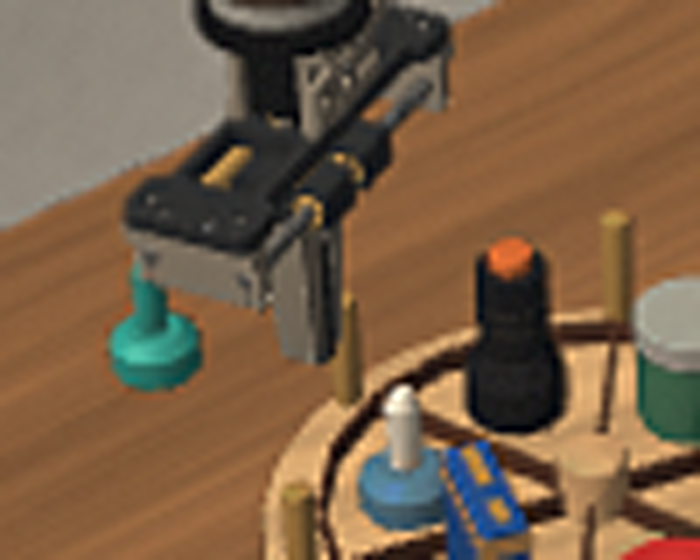

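play_rows:
  steps:
    - [[0, 0, 0.06, -6, 0, 0, 0], [0, 0, 0.12, -13, 0, 0, 0], [0, 0, 0.2, -23, -2, 0, 0], [0, 0, 0.28, -33, -4, 0, 0], [0, 0, 0.35, -43, -7, 0, 0]]

```text
clock: 5.9
eef_pos: [0.6885, 0.1087, 0.0599]
tcp_rot: [0.68, 0.733, -0.002, -0.003]
force: [-0.0, 1.1, -0.2]
grip_width: 0.002
```

```bash
cat > nx.py <<'E'
from h import *
import sys
st()
o=robot.get_obs(); d=o["eef_pos"][:2]-C; phi=np.degrees(np.arctan2(d[1],d[0]))
ds=[float(a) for a in sys.argv[1:]] or [5,10,15,20,25]
for a in ds:
    th=phi-a+90
    r,s=rel(on(phi-a,.138,.060),th,o); print(a,r,s)
E
python3 nx.py
```

```text
t 5.9 pos [0.6885 0.1087 0.0599] theta 94.3 phi 5.2 R 0.14 F [-0.04  1.09 -0.16] w 0.002 q6 -1.66
5 [-0.007 -0.002  0.072] [-12.1  -2.4  -0.1]
10 [-0.007 -0.001  0.159] [-24.   -3.8  -0.1]
15 [-0.007 -0.001  0.246] [-35.8  -6.2  -0.1]
20 [-0.007 -0.001  0.333] [-47.4  -9.6  -0.1]
25 [-0.007 -0.     0.421] [-58.5 -14.   -0.1]
```

play_rows:
  steps:
    - [[0, 0, 0.075, -12, -2, 0, 0], [0, 0, 0.16, -24, -4, 0, 0], [0, 0, 0.245, -36, -6, 0, 0], [0, 0, 0.335, -47, -9.5, 0, 0], [0, 0, 0.42, -58.5, -14, 0, 0]]

```text
clock: 6.32
eef_pos: [0.6794, 0.0492, 0.0602]
tcp_rot: [0.819, 0.574, -0.002, -0.002]
force: [1.4, 0.4, -0.5]
grip_width: 0.006
```

```bash
python3 nx.py
```

```text
t 6.3167 pos [0.6794 0.0492 0.0602] theta 70.0 phi -19.7 R 0.1386 F [ 1.42  0.4  -0.5 ] w 0.006 q6 -1.33
5 [-0.006  0.     0.083] [-12.   -1.1   0.2]
10 [-0.006  0.001  0.17 ] [-24.   -2.6   0.2]
15 [-0.006  0.001  0.257] [-35.7  -5.1   0.2]
20 [-0.006  0.001  0.345] [-47.2  -8.7   0.3]
25 [-0.006  0.001  0.432] [-58.4 -13.3   0.3]
```

play_rows:
  steps:
    - [[0, 0, 0.085, -12, -1, 0, 0], [0, 0, 0.17, -24, -2.5, 0, 0], [0, 0, 0.255, -36, -5, 0, 0], [0, 0, 0.345, -47, -8.5, 0, 0], [0, 0, 0.43, -58.5, -13, 0, 0]]

```text
clock: 6.73
eef_pos: [0.6477, -0.0017, 0.0607]
tcp_rot: [0.923, 0.384, -0.001, -0.002]
force: [2.4, 0.3, -0.0]
grip_width: 0.009
```

```bash
python3 nx.py;  python3 - <<'E'
from h import *
import cv2
c=robot.camera("side"); im=c["image"][:,:,::-1]
cv2.imwrite("pics/side7.png",cv2.resize(im[120:300,150:350],None,fx=3,fy=3,interpolation=cv2.INTER_CUBIC))
E
```

```text
t 6.7333 pos [ 0.6477 -0.0017  0.0607] theta 45.1 phi -44.7 R 0.1389 F [ 2.37  0.34 -0.05] w 0.009 q6 -0.98
5 [-0.004  0.001  0.085] [-12.   -1.4   0.7]
10 [-0.004  0.002  0.172] [-24.   -2.9   0.7]
15 [-0.004  0.002  0.259] [-35.7  -5.5   0.8]
20 [-0.004  0.002  0.346] [-47.2  -9.1   0.8]
25 [-0.004  0.002  0.434] [-58.4 -13.7   0.8]
```

View pics/side7.png

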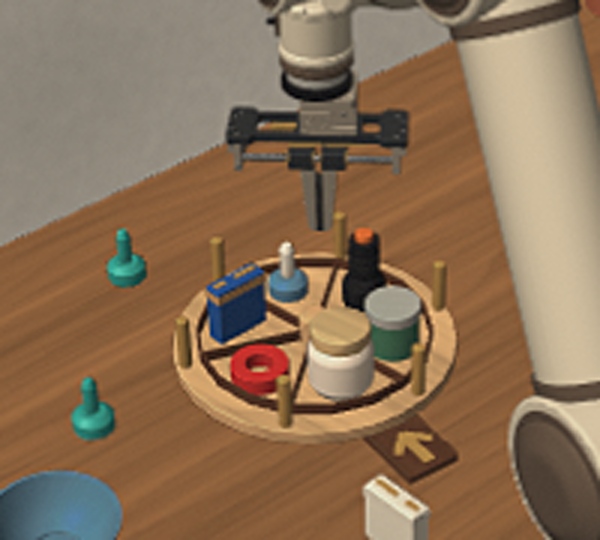

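play_rows:
  steps:
    - [[0, 0, 0.085, -12, -1, 0, 0], [0, 0, 0.17, -24, -3, 1, 0], [0, 0, 0.26, -36, -5.5, 1, 0], [0, 0, 0.345, -47, -9, 1, 0], [0, 0, 0.435, -58.5, -14, 1, 0]]

```text
clock: 7.2
eef_pos: [0.5955, -0.035, 0.0603]
tcp_rot: [0.985, 0.172, -0.002, -0.001]
force: [1.1, -0.3, -0.1]
grip_width: 0.006
```

```bash
python3 nx.py
```

```text
t 7.2 pos [ 0.5955 -0.035   0.0603] theta 19.8 phi -70.5 R 0.139 F [ 1.05 -0.34 -0.13] w 0.006 q6 -0.61
5 [-0.002  0.003  0.092] [-12.   -1.6   0.3]
10 [-0.001  0.003  0.179] [-23.9  -3.2   0.3]
15 [-0.001  0.004  0.267] [-35.7  -5.9   0.4]
20 [-0.001  0.004  0.354] [-47.2  -9.5   0.4]
25 [-0.001  0.004  0.441] [-58.3 -14.2   0.5]
```

play_rows:
  steps:
    - [[0, 0, 0.09, -12, -1.5, 0, 0], [0, 0, 0.18, -24, -3, 0, 0], [0, 0, 0.265, -36, -6, 0, 0], [0, 0, 0.355, -47, -9.5, 0, 0], [0, 0, 0.44, -58.5, -14, 0, 0]]

```text
clock: 7.62
eef_pos: [0.5362, -0.042, 0.061]
tcp_rot: [0.999, -0.048, -0.001, 0.0]
force: [2.4, 1.0, -0.2]
grip_width: 0.005
```

```bash
python3 nx.py
```

```text
t 7.6167 pos [ 0.5362 -0.042   0.061 ] theta -5.5 phi -95.3 R 0.1386 F [ 2.4   0.99 -0.2 ] w 0.005 q6 -0.21
5 [0.001 0.002 0.083] [-12.  -1.   1.]
10 [0.001 0.002 0.171] [-24.   -2.6   1.1]
15 [0.001 0.001 0.258] [-35.7  -5.1   1.1]
20 [0.001 0.001 0.345] [-47.2  -8.7   1.1]
25 [0.001 0.001 0.432] [-58.4 -13.3   1.1]
```

play_rows:
  steps:
    - [[0, 0, 0.085, -12, -1, 1, 0], [0, 0, 0.17, -24, -2.5, 1, 0], [0, 0, 0.26, -36, -5, 1, 0], [0, 0, 0.345, -47, -9, 1, 0], [0, 0, 0.43, -58.5, -13, 1, 0]]

```text
clock: 8.03
eef_pos: [0.4797, -0.0235, 0.0607]
tcp_rot: [0.965, -0.261, 0.0, 0.001]
force: [1.8, -0.0, 0.7]
grip_width: 0.003
```

```bash
python3 nx.py 5 9 12 14 15
```

```text
t 8.0333 pos [ 0.4797 -0.0235  0.0607] theta -30.3 phi -120.1 R 0.1381 F [ 1.83 -0.02  0.74] w 0.003 q6 0.23
5.0 [ 0.001 -0.001  0.084] [-12.   -0.6   0.7]
9.0 [ 0.001 -0.001  0.154] [-21.6  -1.8   0.7]
12.0 [ 0.001 -0.001  0.206] [-28.7  -3.    0.7]
14.0 [ 0.001 -0.001  0.241] [-33.4  -4.1   0.7]
15.0 [ 0.001 -0.001  0.258] [-35.7  -4.7   0.7]
```

play_rows:
  steps:
    - [[0, 0, 0.085, -12, -1, 0, 0], [0, 0, 0.155, -21.5, -2, 0, 0], [0, 0, 0.205, -28.5, -3, 0, 0], [0, 0, 0.24, -33.5, -4, 0, 0], [0, 0, 0.26, -36, -5, 0, 0]]

```text
clock: 8.45
eef_pos: [0.4513, -0.0007, 0.0611]
tcp_rot: [0.923, -0.384, 0.001, 0.001]
force: [0.7, -1.8, 0.2]
grip_width: 0.002
```

```bash
cat > meas.py <<'E'
from h import *
import cv2,sys
tag=sys.argv[1]
st()
for n in ("top","side"):
    c=robot.camera(n); im=c["image"][:,:,::-1]
    cv2.imwrite(f"pics/{n}{tag}.png",cv2.resize(im[110:290,150:350] if n=="top" else im[120:300,150:350],None,fx=3,fy=3,interpolation=cv2.INTER_CUBIC))
    for th in ["hub","front_arrow","torch_mid","switch_top","post0"]:
        r=robot.spot_point(c,th)
        print(n,th,[(round(q["p"],2),[round(float(x),3) for x in q["location"]], np.degrees(np.arctan2(q["location"][1]-.0965,q["location"][0]-.549)).round(1)) for q in r[:6]])
st()
E
python3 meas.py 8
```

```text
t 8.45 pos [ 0.4513 -0.0007  0.0611] theta -45.2 phi -135.3 R 0.1375 F [ 0.72 -1.78  0.23] w 0.002 q6 0.52
top hub [(0.95, [0.551, 0.095, 0.065], np.float64(-38.3))]
top front_arrow [(0.8, [0.37, 0.117, 0.013], np.float64(173.6))]
top torch_mid [(0.68, [0.466, 0.084, 0.072], np.float64(-171.2)), (0.29, [0.42, 0.15, 0.09], np.float64(157.5))]
top switch_top [(0.36, [0.469, 0.084, 0.121], np.float64(-171.3))]
top post0 [(0.89, [0.563, -0.041, 0.091], np.float64(-84.2)), (0.88, [0.423, 0.147, 0.092], np.float64(158.0)), (0.85, [0.658, 0.179, 0.088], np.float64(37.2)), (0.71, [0.533, 0.231, 0.089], np.float64(97.0)), (0.69, [0.671, 0.037, 0.092], np.float64(-26.0))]
side hub [(0.69, [0.546, 0.096, 0.06], np.float64(-174.3))]
side front_arrow [(0.56, [0.371, 0.113, 0.013], np.float64(174.8)), (0.47, [0.464, 0.091, 0.073], np.float64(-176.6)), (0.32, [0.519, 0.02, 0.06], np.float64(-111.3))]
side torch_mid [(0.77, [0.467, 0.09, 0.072], np.float64(-175.7))]
side switch_top []
side post0 [(0.9, [0.436, 0.021, 0.092], np.float64(-146.3)), (0.87, [0.657, 0.172, 0.089], np.float64(35.0)), (0.84, [0.562, -0.041, 0.091], np.float64(-84.5)), (0.73, [0.671, 0.04, 0.092], np.float64(-24.7)), (0.63, [0.53, 0.233, 0.093], np.float64(97.7)), (0.61, [0.423, 0.15, 0.093], np.float64(157.0))]
t 9.05 pos [ 0.4512 -0.0011  0.0607] theta -45.2 phi -135.2 R 0.1378 F [-0.45  0.6   0.18] w 0.008 q6 0.52
```

View pics/top8.png

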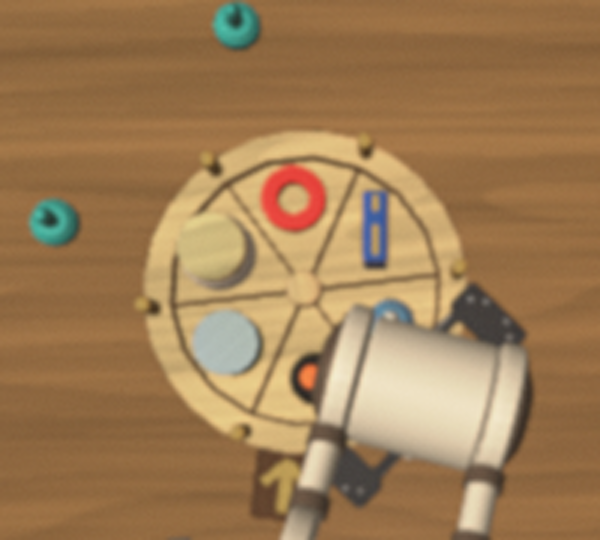

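View pics/side8.png

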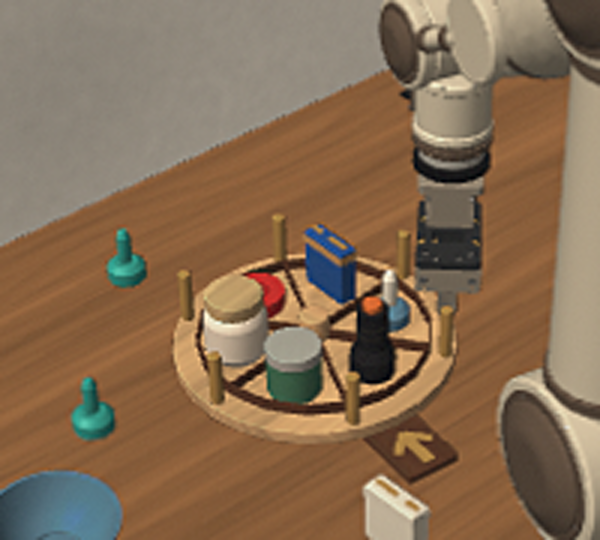

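```bash
cat > fit.py <<'E'
import numpy as np
from scipy.optimize import least_squares
E1=[[.648,-.002],[.587,.229],[.449,.194],[.678,.138],[.451,.198],[.581,.234],[.4135,.0547],[.582,.2325],[.4485,.1929]]
E2=[[.563,-.041],[.423,.147],[.658,.179],[.533,.231],[.671,.037],[.436,.021],[.657,.172],[.562,-.041],[.671,.04],[.53,.233],[.423,.15]]
H=[[.549,.094],[.551,.098],[.551,.095],[.546,.096]]
A=[[.369,.116],[.371,.112],[.370,.117],[.371,.113]]
def ph(P,c,a):
    P=np.array(P); th=np.arctan2(P[:,1]-c[1],P[:,0]-c[0]); k=np.round((th-a)/(np.pi/3)); t=a+k*np.pi/3
    return (c+.138*np.c_[np.cos(t),np.sin(t)]-P).ravel()
def f(p):
    c=p[:2]
    return np.concatenate([ph(E1,c,p[2]),ph(E2,c,p[3]),(c-H).ravel(),(c+.179*np.array([np.cos(p[4]),np.sin(p[4])])-A).ravel()])
if __name__=="__main__":
    s=least_squares(f,[.549,.097,.27,.63,3.05],x_scale=[.01,.01,.1,.1,.1])
    print(s.x[:2],np.degrees(s.x[2:]),"rms",s.fun.std())
    J=s.jac; cov=np.linalg.inv(J.T@J)*s.fun.var(); print("sd",np.sqrt(np.diag(cov))*[1e3,1e3,57.3,57.3,57.3])
    print("need turn", np.degrees(s.x[3])-180-30+0, np.degrees(s.x[4])+30-360)
E
python3 fit.py
```

```text
[0.54780459 0.096117  ] [ 15.6722187   35.9958963  174.08897818] rms 0.002496724231859656
sd [0.49109044 0.51058326 0.35954651 0.31313489 0.43189379]
need turn -174.00410370123882 -155.91102182416984
```

```bash
sed -i 's/^C=.*/C=np.array([0.5478,0.0961])/' h.py; python3 nx.py 3 6 8 9 10
```

```text
t 9.05 pos [ 0.4512 -0.0011  0.0607] theta -45.2 phi -134.8 R 0.137 F [-0.45  0.6   0.18] w 0.008 q6 0.52
3.0 [ 0.001 -0.001  0.046] [-7.2  0.8  0.7]
6.0 [ 0.    -0.001  0.098] [-14.4   0.3   0.7]
8.0 [ 0.    -0.001  0.133] [-19.2  -0.2   0.7]
9.0 [ 0.    -0.001  0.15 ] [-21.6  -0.6   0.7]
10.0 [ 0.    -0.001  0.168] [-24.   -1.    0.7]
```

play_rows:
  steps:
    - [[0, 0, 0.045, -7, 0, 0, 0], [0, 0, 0.1, -14.5, 0, 0, 0], [0, 0, 0.135, -19, 0, 0, 0], [0, 0, 0.15, -21.5, -0.5, 0, 0], [0, 0, 0.165, -23.5, -1, 0, 0]]

```text
clock: 9.47
eef_pos: [0.4354, 0.0162, 0.0608]
tcp_rot: [0.888, -0.459, 0.001, 0.001]
force: [0.5, -0.2, 0.4]
grip_width: 0.004
```

Run:
```python
from h import *
import cv2
st()
c=robot.camera("top"); im=c["image"]
cv2.imwrite("pics/top9.png",cv2.resize(im[110:290,150:350,::-1],None,fx=3,fy=3,interpolation=cv2.INTER_CUBIC))
c=robot.camera("side"); im=c["image"]
cv2.imwrite("pics/side9.png",cv2.resize(im[160:270,200:330,::-1],None,fx=5,fy=5,interpolation=cv2.INTER_CUBIC))
```

```text
t 9.4667 pos [0.4354 0.0162 0.0608] theta -54.7 phi -144.6 R 0.1379 F [ 0.53 -0.18  0.45] w 0.004 q6 0.71
```

View pics/top9.png

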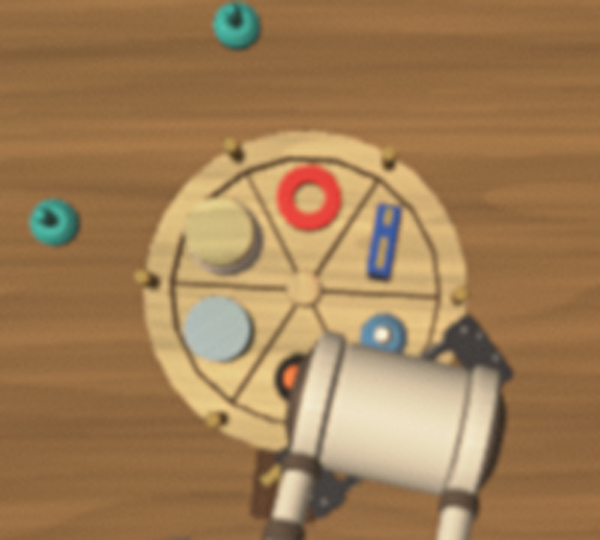

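View pics/side9.png

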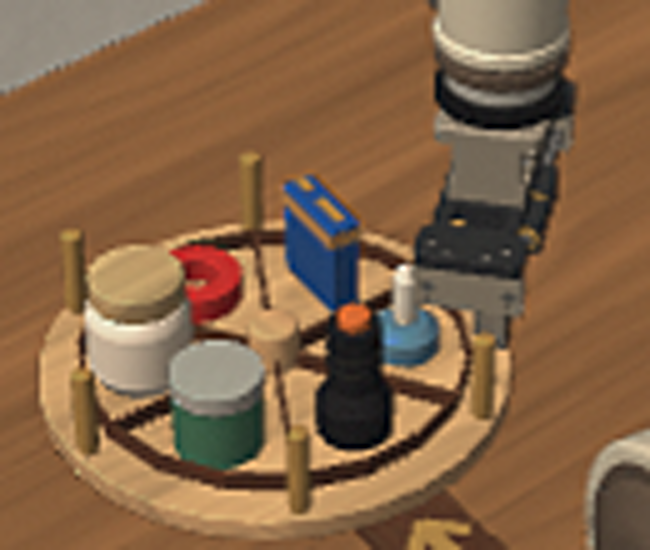

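```bash
cat > meas2.py <<'E'
from h import *
import fit, sys, pickle, os
E3=[];T=[];A=[];Hh=[]
for i in range(int(sys.argv[1])):
  for n in ("top","side"):
    c=robot.camera(n)
    for q in robot.spot_point(c,"post0"):
        l=np.array(q["location"]); r=np.hypot(*(l[:2]-C))
        if q["p"]>.35 and abs(r-.138)<.012: E3.append(l[:2])
    for th in ("torch_mid","switch_top"):
        for q in robot.spot_point(c,th)[:1]:
            T.append(q["location"]); print(n,th,round(q["p"],2),np.round(q["location"],4))
    for q in robot.spot_point(c,"front_arrow")[:1]: A.append(np.array(q["location"][:2])); print(n,"arrow",np.round(q["location"],4))
    for q in robot.spot_point(c,"hub")[:1]:
        if np.hypot(*(np.array(q["location"][:2])-C))<.01: Hh.append(np.array(q["location"][:2])); print(n,"hub",np.round(q["location"],4))
fit.A=fit.A+[a for a in A if np.hypot(*(a-[.370,.1145]))<.012]; fit.H=fit.H+Hh
def f(p): return np.concatenate([fit.f(p[:5]),fit.ph(E3,p[:2],p[5])])
best=min((least_squares(f,[.548,.096,.27,.63,3.05,a],x_scale=[.01,.01,.1,.1,.1,.1]) for a in (0,.3,.6,.9)),key=lambda s:s.cost)
s=best; J=s.jac; cov=np.linalg.inv(J.T@J)*s.fun.var()
print(s.x[:2].round(4),np.degrees(s.x[2:]).round(2),"sd",(np.sqrt(np.diag(cov))[2:]*57.3).round(2),len(E3),"rms",s.fun.std())
fr=np.degrees(s.x[4]); r=(np.degrees(s.x[5])-(fr+30)+30)%60-30; print("remaining clockwise by posts",r)
T=np.array(T); d=T[:,:2]-s.x[:2]; print("torch ang",(np.degrees(np.arctan2(d[:,1],d[:,0]))%360).round(1),np.hypot(*d.T).round(4),"front",fr)
print("front_place",s.x[:2]+.082*np.array([np.cos(s.x[4]),np.sin(s.x[4])]))
st()
E
python3 meas2.py 2
```

```text
top torch_mid 0.67 [0.4672 0.0981 0.0727]
top switch_top 0.51 [0.4693 0.1005 0.117 ]
top arrow [0.3712 0.1155 0.0156]
top hub [0.5525 0.0917 0.0655]
side torch_mid 0.78 [0.4607 0.1015 0.0723]
side switch_top 0.61 [0.4671 0.0978 0.1245]
side arrow [0.3722 0.1145 0.0128]
side hub [0.5501 0.0972 0.0592]
top torch_mid 0.41 [0.4676 0.098  0.0705]
top arrow [0.3664 0.1141 0.0158]
top hub [0.5509 0.0942 0.0639]
side torch_mid 0.66 [0.4626 0.1022 0.073 ]
side switch_top 0.39 [0.4687 0.0994 0.1246]
side arrow [0.3719 0.1126 0.0141]
side hub [0.5521 0.0975 0.0622]
[0.5479 0.0958] [ 15.67  36.01 174.04  26.21] sd [0.36 0.32 0.31 0.24] 20 rms 0.0025405604292477913
remaining clockwise by posts 2.1761749692333865
torch ang [178.4 176.6 176.3 178.6 178.4 175.7 177.4] [0.0807 0.0787 0.0874 0.0808 0.0803 0.0855 0.0792] front 174.03816132432567
front_place [0.46630812 0.1043152 ]
t 10.7667 pos [0.4353 0.0163 0.0606] theta -54.7 phi -144.6 R 0.1379 F [-0.56  0.46 -0.87] w 0.001 q6 0.71
```

```bash
python3 nx.py 1 2 2.6
```

```text
t 10.7667 pos [0.4353 0.0163 0.0606] theta -54.7 phi -144.6 R 0.1379 F [-0.56  0.46 -0.87] w 0.001 q6 0.71
1.0 [ 0.    -0.001  0.017] [-2.4  0.1  0.6]
2.0 [ 0.    -0.001  0.035] [-4.8 -0.   0.6]
2.6 [ 0.    -0.001  0.045] [-6.3 -0.1  0.6]
```

play_rows:
  steps:
    - [[0, 0, 0.015, -2, 0, 0, 0], [0, 0, 0.03, -4, 0, 0, 0], [0, 0, 0.04, -5.5, 0, 0, 0], [0, 0, 0.045, -6.2, 0, 0, 0], [0, 0, 0.045, -6.2, 0, 0, 0]]

```text
clock: 11.18
eef_pos: [0.4317, 0.0216, 0.0607]
tcp_rot: [0.878, -0.479, 0.001, 0.0]
force: [0.7, -0.7, -0.5]
grip_width: 0.002
```

```bash
python3 nx.py -3 -6
```

```text
t 11.1833 pos [0.4317 0.0216 0.0607] theta -57.2 phi -147.3 R 0.1379 F [ 0.73 -0.73 -0.52] w 0.002 q6 0.77
-3.0 [ 0.    -0.001 -0.051] [ 7.2 -0.1  0.7]
-6.0 [ 0.    -0.001 -0.104] [14.4 -0.7  0.7]
```

Back off from the post, lift, and clear the view.

play_rows:
  steps:
    - [[0, 0, 0, 6, 0, 0, 0], [0, 0, 0, 14, 1, 0, 0], [0, 0, 0, 18, 10, -30, 0], [0, 0, 0, 30, 30, -70, 0], [0, 0, 0, 50, 60, -110, 0]]

```text
clock: 11.6
eef_pos: [0.4123, -0.0429, 0.1594]
tcp_rot: [0.878, -0.478, -0.0, 0.0]
force: [1.8, -0.9, 1.2]
grip_width: 0.008
```

play_rows:
  steps:
    - [[0, 0, 0, 30, 30, 0, 0], [0, 0, 0, 60, 60, 0, 0], [0, 0, 0, 90, 85, 0, 0], [0, 0, 0, 110, 100, 0, 0]]

```text
clock: 11.93
eef_pos: [0.3872, -0.1937, 0.1601]
tcp_rot: [0.878, -0.479, 0.001, 0.001]
force: [0.0, -0.0, -0.6]
grip_width: 0.003
```

```bash
python3 meas2.py 2; python3 meas.py 10 | tail -1
```

```text
top torch_mid 0.81 [0.4705 0.1021 0.0729]
top switch_top 0.4 [0.4699 0.1044 0.1198]
top arrow [0.3687 0.1148 0.0152]
top hub [0.5527 0.0937 0.0641]
side torch_mid 0.7 [0.4638 0.1086 0.0727]
side switch_top 0.42 [ 0.5327 -0.0375  0.0893]
side arrow [0.3713 0.1127 0.0141]
top torch_mid 0.74 [0.4684 0.1016 0.0698]
top switch_top 0.52 [0.4689 0.1027 0.1195]
top arrow [0.3667 0.1166 0.0162]
top hub [0.5476 0.0937 0.0642]
side torch_mid 0.58 [0.461  0.1059 0.0714]
side switch_top 0.5 [0.4681 0.1033 0.1232]
side arrow [0.371  0.1138 0.0127]
[0.5481 0.0952] [ 15.7   36.03 173.81  23.65] sd [0.35 0.32 0.31 0.21] 24 rms 0.0025144019662114076
remaining clockwise by posts -0.16822076632925587
torch ang [174.9 173.3 170.9 263.4 175.4 174.6 173.  174.2] [0.0779 0.0788 0.0854 0.1336 0.08   0.0796 0.0878 0.0804] front 173.81445437581488
front_place [0.46659598 0.10400086]
t 13.1333 pos [ 0.388  -0.1897  0.1594] theta -57.1 phi -119.2 R 0.3274 F [-0.25 -0.57 -0.27] w 0.004 q6 0.26
t 13.7333 pos [ 0.388  -0.1896  0.1594] theta -57.1 phi -119.2 R 0.3274 F [-0.11 -0.22  0.65] w 0.008 q6 0.26
```

View pics/top10.png

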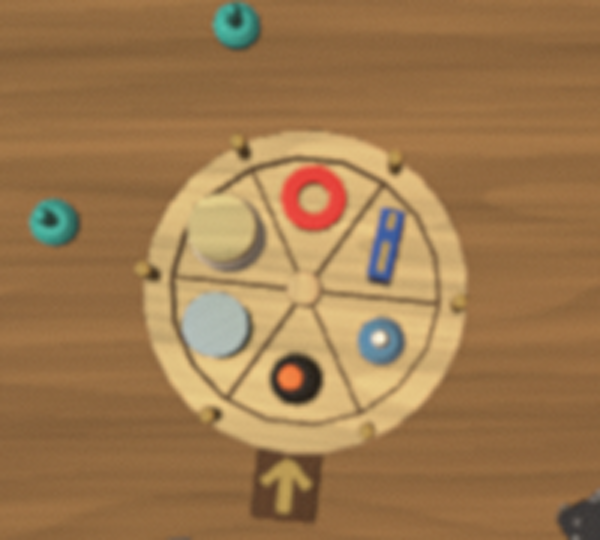

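View pics/side10.png

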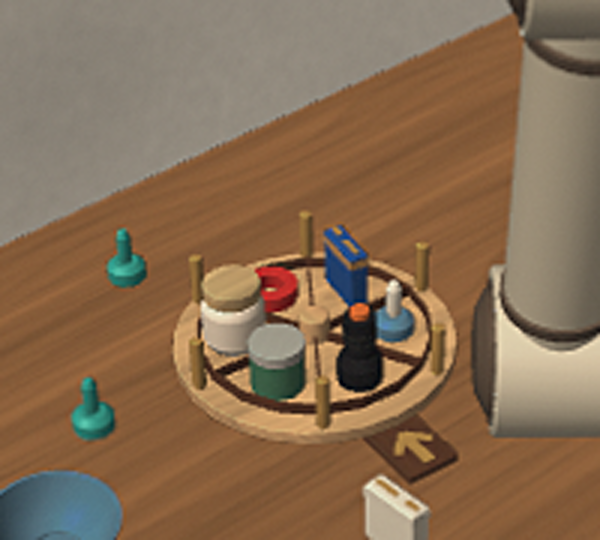

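Run:
```python
from h import *
import cv2
for n in ("top","side"):
    c=robot.camera(n); im=c["image"].astype(int); R=np.array(c["R"]);t=np.array(c["t"]);K=np.array(c["intrinsics"]);D=np.array(c["distortion"])
    m=(im[:,:,0]>190)&(im[:,:,1]-im[:,:,2]>25)&(im[:,:,0]-im[:,:,1]>75)
    m[:150]=0;m[290:]=0;m[:,:200]=0;m[:,330:]=0
    k,l,s,ce=cv2.connectedComponentsWithStats(m.astype(np.uint8))
    def bp(uv,z):
        x=cv2.undistortPoints(np.array([[uv]],float),K,D)[0,0]; d=R.T@[x[0],x[1],1]; o=-R.T@t
        return o+d*(z-o[2])/d[2]
    for i in range(1,k):
        if s[i,4]>8: print(n,s[i],ce[i],bp(ce[i],.12 if n=="top" else .118).round(4))
    # hub & arrow & torch via masks
    for th,z in (("front_arrow",.013),("hub",.062)):
        for q in robot.cut_out(c,th)[:1]:
            yy,xx=np.nonzero(q["region"]); print(n,th,len(xx),(xx.mean(),yy.mean()),bp((xx.mean(),yy.mean()),z).round(4))
    for q in robot.cut_out(c,"torch_mid")[:1]:
        yy,xx=np.nonzero(q["region"]); print(n,"torch",len(xx),(xx.min(),xx.max(),yy.min(),yy.max()))
st()
p=[.4675,.1045,.18]
print(rel(p,-57))
```

```text
top [244 165  21   9  32] [253.6875 167.625 ] [0.6391 0.082  0.12  ]
top [250 174  10   8  14] [255.78571429 178.64285714] [0.6108 0.0769 0.12  ]
top [243 232   7   7  41] [246.         235.24390244] [0.4678 0.1028 0.12  ]
top front_arrow 485 (np.float64(244.90309278350514), np.float64(271.6041237113402)) [0.3708 0.1146 0.013 ]
top hub 7384 (np.float64(253.16264897074757), np.float64(208.00338569880824)) [0.541  0.0876 0.062 ]
top torch 236 (np.int64(240), np.int64(257), np.int64(227), np.int64(244))
side [267 221   6   6  21] [269.19047619 223.        ] [0.4679 0.1046 0.118 ]
side front_arrow 431 (np.float64(287.70069605568443), np.float64(270.0185614849188)) [0.3663 0.1234 0.013 ]
side hub 3101 (np.float64(257.9629151886488), np.float64(238.5056433408578)) [0.4877 0.1322 0.062 ]
side torch 352 (np.int64(262), np.int64(277), np.int64(221), np.int64(250))
t 14.1333 pos [ 0.388  -0.1896  0.1594] theta -57.1 phi -119.2 R 0.3274 F [-1.33 -0.11 -0.14] w 0.005 q6 0.26
(array([ 0.   , -0.   , -0.002]), array([-203.9, -226.4,  -20.7]))
```

play_rows:
  steps:
    - [[0, 0, 0, -20, -25, -21, 0], [0, 0, 0, -50, -55, -21, 0], [0, 0, 0, -77, -85, -21, 0], [0, 0, 0, -104, -115, -21, 0], [0, 0, 0, -130, -145, -21, 0]]

```text
clock: 14.55
eef_pos: [0.4395, 0.0001, 0.1807]
tcp_rot: [0.878, -0.478, 0.0, 0.0]
force: [0.8, 0.1, 0.5]
grip_width: 0.005
```

```bash
python3 -c "
from h import *
st(); print(rel([.468,.104,.18],-57))"
```

```text
t 14.55 pos [4.395e-01 1.000e-04 1.807e-01] theta -57.2 phi -138.5 R 0.1447 F [0.81 0.06 0.51] w 0.005 q6 0.72
(array([-0.   , -0.001, -0.003]), array([-71.8, -80.3,   0.6]))
```

play_rows:
  steps:
    - [[0, 0, 0, -24, -27, 0, 0], [0, 0, 0, -48, -54, 0, 0], [0, 0, 0, -66, -73, 0, 0], [0, 0, 0, -72, -80, 0, 0], [0, 0, 0, -72, -80, 0, 0]]

```text
clock: 14.97
eef_pos: [0.4677, 0.1055, 0.1805]
tcp_rot: [0.879, -0.477, 0.0, 0.0]
force: [0.2, 0.1, 0.8]
grip_width: 0.003
```

```bash
python3 -c "
from h import *
import cv2
st(); print(rel([.468,.104,.15],-57))
c=robot.camera('side'); im=c['image']
cv2.imwrite('pics/side11.png',cv2.resize(im[140:270,200:330,::-1],None,fx=5,fy=4.5,interpolation=cv2.INTER_CUBIC))
"
```

```text
t 14.9667 pos [0.4677 0.1055 0.1805] theta -57.0 phi 173.3 R 0.0807 F [0.25 0.09 0.83] w 0.003 q6 0.96
(array([-0.   , -0.001,  0.001]), array([ 1.4,  0.6, 30.5]))
```

View pics/side11.png

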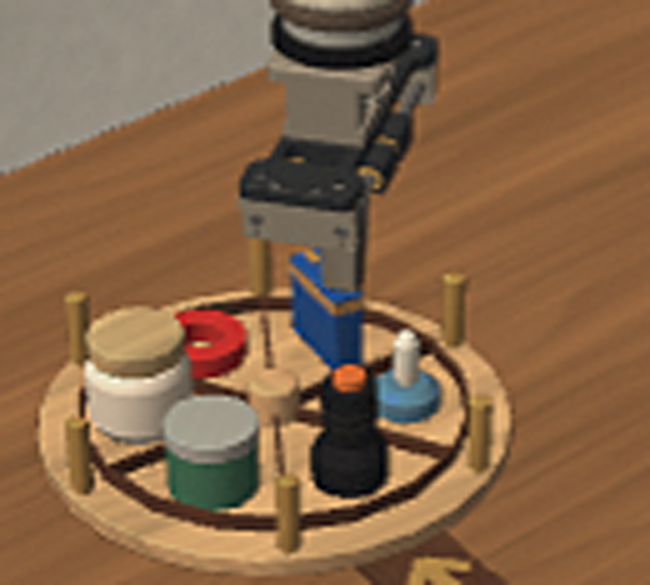

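play_rows:
  steps:
    - [[0, 0, 0, 1, 1, 12, 0], [0, 0, 0, 1, 1, 24, 0], [0, 0, 0, 1, 1, 33, 0], [0, 0, 0, 1, 1, 36, 0], [0, 0, 0, 1, 1, 36, 0]]

```text
clock: 15.43
eef_pos: [0.4662, 0.1017, 0.1431]
tcp_rot: [0.878, -0.478, -0.001, 0.001]
force: [-0.8, 0.2, -0.2]
grip_width: 0.006
```

```bash
python3 -c "
from h import *
import cv2
st(); print(rel([.468,.104,.13],-57))
c=robot.camera('side'); im=c['image']
cv2.imwrite('pics/side12.png',cv2.resize(im[180:260,220:320,::-1],None,fx=7,fy=7,interpolation=cv2.INTER_CUBIC))
"
```

```text
t 15.4333 pos [0.4662 0.1017 0.1431] theta -57.1 phi 176.1 R 0.0818 F [-0.8   0.21 -0.2 ] w 0.006 q6 0.96
(array([ 0.003,  0.   , -0.002]), array([-0.9, -2.8, 13.1]))
```

View pics/side12.png

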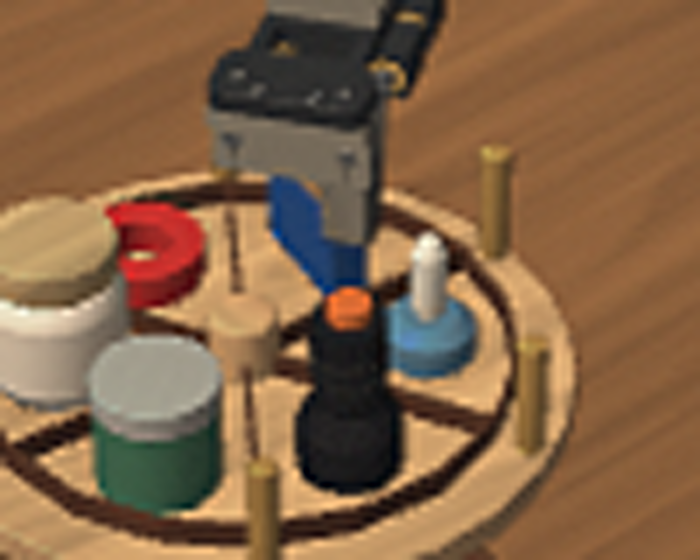

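play_rows:
  steps:
    - [[0, 0, 0, -1, -3, 6, 0], [0, 0, 0, -1, -3, 12, 0], [0, 0, 0, -1, -3, 17, 0], [0, 0, 0, -1, -3, 19, 0], [0, 0, 0, -1, -3, 19, 0]]

```text
clock: 15.9
eef_pos: [0.4682, 0.1044, 0.1241]
tcp_rot: [0.878, -0.478, -0.001, 0.001]
force: [0.1, -0.6, 0.0]
grip_width: 0.004
```

```bash
python3 -c "
from h import *
import cv2
st(); print(rel([.468,.104,.115],-57))
c=robot.camera('side'); im=c['image']
cv2.imwrite('pics/side13.png',cv2.resize(im[180:260,220:320,::-1],None,fx=7,fy=7,interpolation=cv2.INTER_CUBIC))
"
```

```text
t 15.9 pos [0.4682 0.1044 0.1241] theta -57.1 phi 174.0 R 0.08 F [ 0.1  -0.55  0.04] w 0.004 q6 0.96
(array([ 0.003,  0.   , -0.002]), array([0.2, 0.4, 9.1]))
```

View pics/side13.png

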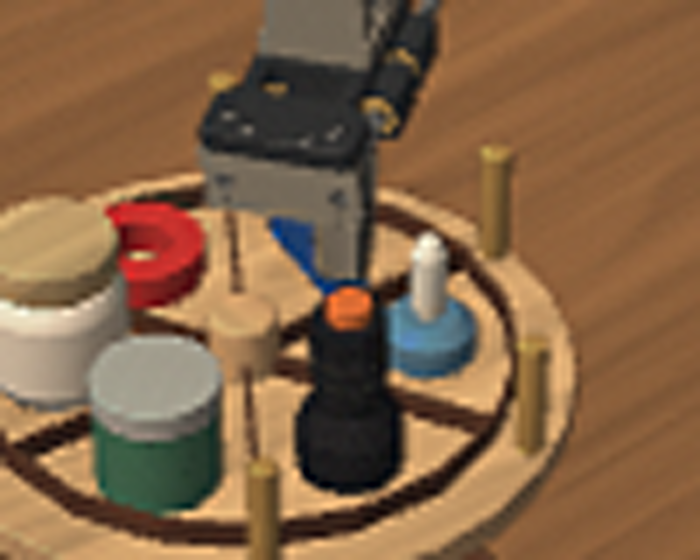

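play_rows:
  steps:
    - [[0, 0, 0, 0, 0, 3, 0], [0, 0, 0, 0, 0, 6, 0], [0, 0, 0, 0, 0, 8, 0], [0, 0, 0, 0, 0, 8, 0], [0, 0, 0, 0, 0, 8, 0]]

```text
clock: 16.37
eef_pos: [0.4684, 0.1044, 0.1165]
tcp_rot: [0.878, -0.478, -0.001, 0.001]
force: [-0.2, -0.7, 0.3]
grip_width: 0.003
```

play_rows:
  steps:
    - [[0, 0, 0, 0, 0, 2, 0], [0, 0, 0, 0, 0, 3, 0], [0, 0, 0, 0, 0, 3, 0]]

```text
clock: 16.62
eef_pos: [0.4682, 0.1044, 0.1132]
tcp_rot: [0.878, -0.478, -0.001, 0.001]
force: [-0.1, 0.6, -0.3]
grip_width: 0.008
```

play_rows:
  steps:
    - [[0, 0, 0, 0, 0, 2, 0], [0, 0, 0, 0, 0, 2, 0], [0, 0, 0, 0, 0, 2, 0]]

```text
clock: 16.87
eef_pos: [0.4681, 0.1044, 0.1111]
tcp_rot: [0.878, -0.478, -0.001, 0.001]
force: [-0.6, 0.2, 0.5]
grip_width: 0.004
```

```bash
python3 -c "
from h import *
import cv2
st()
c=robot.camera('side'); im=c['image']
cv2.imwrite('pics/side14.png',cv2.resize(im[180:260,220:320,::-1],None,fx=7,fy=7,interpolation=cv2.INTER_CUBIC))
"
```

```text
t 16.8667 pos [0.4681 0.1044 0.1111] theta -57.1 phi 174.1 R 0.0801 F [-0.58  0.17  0.5 ] w 0.004 q6 0.96
```

View pics/side14.png

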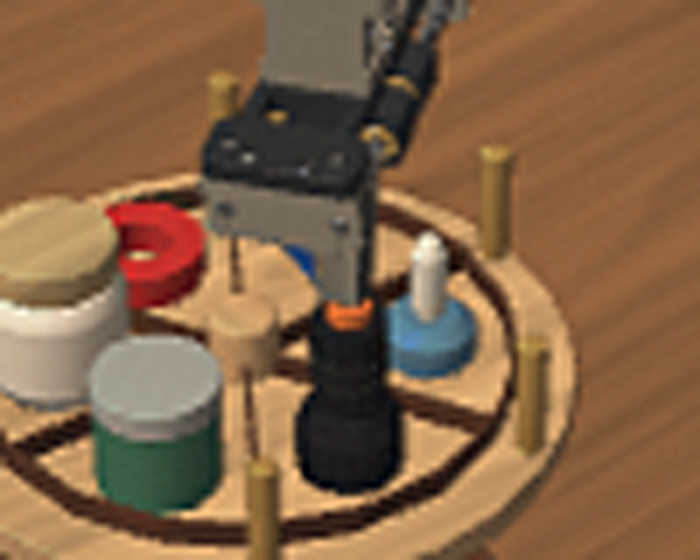

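play_rows:
  steps:
    - [[0, 0, 0, 0, 0, 2, 0], [0, 0, 0, 0, 0, 2, 0], [0, 0, 0, 0, 0, 2, 0]]

```text
clock: 17.17
eef_pos: [0.4681, 0.1044, 0.109]
tcp_rot: [0.878, -0.478, -0.001, 0.001]
force: [0.1, 0.6, -0.6]
grip_width: 0.006
```

play_rows:
  steps:
    - [[0, 0, 0, 0, 0, 2, 0], [0, 0, 0, 0, 0, 2, 0], [0, 0, 0, 0, 0, 2, 0]]

```text
clock: 17.42
eef_pos: [0.468, 0.1044, 0.1069]
tcp_rot: [0.878, -0.478, -0.001, 0.001]
force: [-0.3, -0.3, 0.8]
grip_width: 0.004
```

play_rows:
  steps:
    - [[0, 0, 0, 0, 0, 2, 0], [0, 0, 0, 0, 0, 2, 0], [0, 0, 0, 0, 0, 2, 0]]

```text
clock: 17.67
eef_pos: [0.4682, 0.1044, 0.1051]
tcp_rot: [0.878, -0.478, -0.001, 0.001]
force: [-0.7, -0.3, 2.3]
grip_width: 0.003
```

play_rows:
  steps:
    - [[0, 0, 0, 0, 0, 2, 0], [0, 0, 0, 0, 0, 2, 0], [0, 0, 0, 0, 0, 2, 0]]

```text
clock: 17.92
eef_pos: [0.4682, 0.1044, 0.1032]
tcp_rot: [0.878, -0.478, -0.001, 0.001]
force: [-0.8, 0.7, 2.9]
grip_width: 0.007
```

play_rows:
  steps:
    - [[0, 0, 0, 0, 0, 1.5, 0], [0, 0, 0, 0, 0, 1.5, 0], [0, 0, 0, 0, 0, 1.5, 0]]

```text
clock: 18.17
eef_pos: [0.4683, 0.1044, 0.1019]
tcp_rot: [0.878, -0.478, -0.001, 0.001]
force: [-1.8, 1.0, 4.6]
grip_width: 0.007
```

play_rows:
  steps:
    - [[0, 0, 0, 0, 0, 1.5, 0], [0, 0, 0, 0, 0, 1.5, 0], [0, 0, 0, 0, 0, 1.5, 0]]

```text
clock: 18.42
eef_pos: [0.4689, 0.1044, 0.1017]
tcp_rot: [0.878, -0.478, -0.0, 0.001]
force: [-2.7, 0.2, 11.2]
grip_width: 0.005
```

```bash
python3 -c "
from h import *
import cv2
st()
c=robot.camera('side'); im=c['image']
cv2.imwrite('pics/side15.png',cv2.resize(im[180:260,220:320,::-1],None,fx=7,fy=7,interpolation=cv2.INTER_CUBIC))
st()
"
```

```text
t 18.4167 pos [0.4689 0.1044 0.1017] theta -57.1 phi 174.0 R 0.0793 F [-2.69  0.23 11.17] w 0.005 q6 0.96
t 18.4667 pos [0.4689 0.1045 0.1017] theta -57.1 phi 174.0 R 0.0793 F [-2.22 -0.04 10.88] w 0.006 q6 0.97
```

play_rows:
  steps:
    - [[0, 0, 0, 0, 0, -3, 0], [0, 0, 0, 0, 0, -7, 0], [0, 0, 0, 0, 0, -14, 0], [0, 0, 0, 0, 0, -30, 0], [0, 0, 0, 0, 0, -60, 0]]

```text
clock: 18.88
eef_pos: [0.4662, 0.1045, 0.1591]
tcp_rot: [0.878, -0.478, -0.004, 0.003]
force: [0.2, 1.0, -0.3]
grip_width: 0.006
```

play_rows:
  steps:
    - [[0, 0, 0, 10, 10, -15, 0], [0, 0, 0, 35, 35, -20, 0], [0, 0, 0, 60, 65, -20, 0], [0, 0, 0, 85, 95, -20, 0], [0, 0, 0, 110, 125, -20, 0]]

```text
clock: 19.3
eef_pos: [0.4204, -0.057, 0.1798]
tcp_rot: [0.879, -0.478, -0.003, 0.003]
force: [1.1, -0.5, 0.2]
grip_width: 0.006
```

play_rows:
  steps:
    - [[0, 0, 0, 25, 28, 0, 0], [0, 0, 0, 50, 56, 0, 0], [0, 0, 0, 75, 84, 0, 0], [0, 0, 0, 90, 100, 0, 0], [0, 0, 0, 90, 100, 0, 0]]

```text
clock: 19.72
eef_pos: [0.3844, -0.1905, 0.1805]
tcp_rot: [0.877, -0.48, -0.003, 0.003]
force: [0.0, 0.1, 1.0]
grip_width: 0.006
```

```bash
python3 meas2.py 2; python3 meas.py 16 | tail -1
```

```text
top torch_mid 0.67 [0.4707 0.1008 0.0708]
top switch_top 0.56 [0.4696 0.1033 0.119 ]
top arrow [0.3672 0.1157 0.0163]
top hub [0.5487 0.0941 0.0656]
side torch_mid 0.6 [0.4637 0.1055 0.0709]
side switch_top 0.4 [0.4685 0.1033 0.1224]
side arrow [0.3681 0.1119 0.0121]
side hub [0.5493 0.095  0.0583]
top torch_mid 0.67 [0.5837 0.0193 0.0672]
top switch_top 0.5 [0.4692 0.1025 0.1181]
top arrow [0.3681 0.1161 0.0163]
top hub [0.5504 0.0922 0.0636]
side torch_mid 0.7 [0.4621 0.1044 0.0728]
side switch_top 0.57 [0.4685 0.1024 0.1238]
side arrow [0.3704 0.1144 0.0165]
side hub [0.5493 0.095  0.0592]
[0.5477 0.0954] [ 15.63  36.02 173.87  23.4 ] sd [0.36 0.32 0.31 0.22] 24 rms 0.0025880253647819437
remaining clockwise by posts -0.46306885800444775
torch ang [176.  174.2 173.1 174.3 295.3 174.8 174.  174.9] [0.0772 0.0785 0.0846 0.0796 0.0841 0.0788 0.0861 0.0795] front 173.86793355301248
front_place [0.46616248 0.10411143]
t 20.9167 pos [ 0.3855 -0.1869  0.1803] theta -57.1 phi -119.8 R 0.3263 F [-0.25 -0.23 -0.51] w 0.005 q6 0.27
t 21.5167 pos [ 0.3855 -0.1869  0.1803] theta -57.1 phi -119.8 R 0.3262 F [-0.13 -0.24  1.1 ] w 0.004 q6 0.27
```

View pics/side15.png

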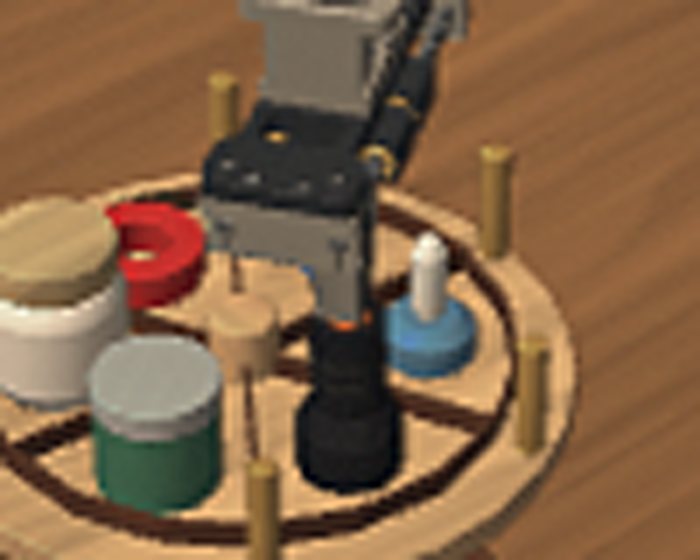

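View pics/top16.png

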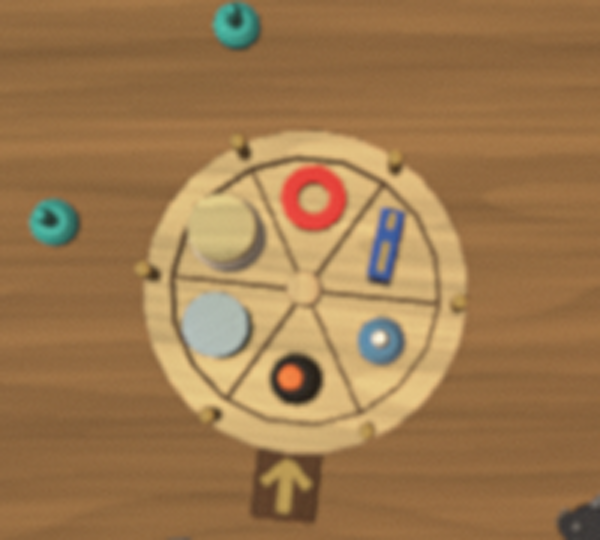

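View pics/side16.png

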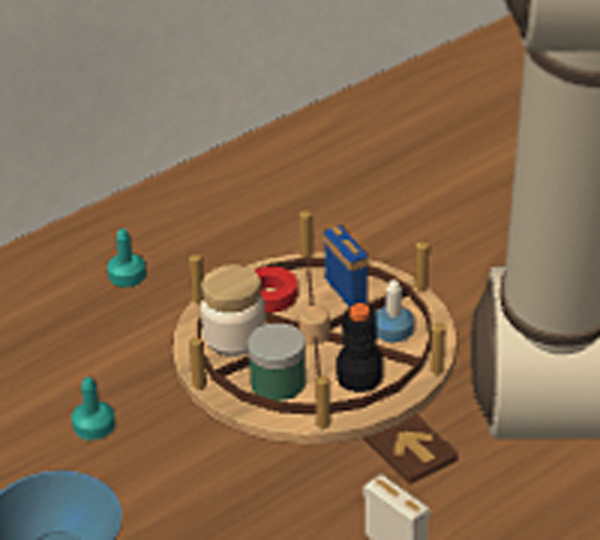

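```bash
python3 -c "
from cell import robot
print(robot.finish_job())"
```

```text
the job is handed in; nothing more can be done
None
```

I turned the carousel about 172° clockwise with closed fingers against one brass post, so the torch now stands at the front arrow. I then pressed the orange switch and let it go. The job was handed in at about 21.5 s, with the arm clear of everything.

- **Torch at the front:** in the last check it stood at about 174.5° around the hub and the arrow's line at 173.9°. By the posts, the carousel is about 0.5° past the exact spot, roughly the accuracy of the measurement. The before and after pictures show no shift from the press.
- **Switch:** the force rose from about 2 N to 4.6 N over the travel, then jumped to 11 N as the fingers stopped moving, so it was pressed fully down. Afterwards it read about 120 mm high again.
- **Other things:** in the last pictures everything on the carousel was upright in its place. The bowl was only partly in view and the mug not at all, but the arm never went near either.

**Checks that disagreed:**
- **Fingertip height:** the fingertips were about 30 mm higher than the stated overhang implied. My first push passed above the post without touching it, so I set heights from the pictures and the force reading instead.
- **Image networks:** they gave one clearly wrong torch location and one wrong switch location. I left both out.

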